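# Roll two setting rollers onto their lines

## Task

Two steel rollers lie on the rubber-faced plate, near its two ends, and will carry a shaft for checking. With the fingertips, push each roller near its top so that it rolls (not slides) onto the white line nearest to it, the nearer roller onto the nearer line and the farther roller onto the farther line, and leave both lying centred along their lines. Do not grip or lift the rollers, and leave the other things on the bench where they are.

Things in the scene. Friction and masses are not known exactly. Their poses are not given: they have to be found in the camera images.
- plate: fixed flat plate screwed to the bench, aluminium with a dark rubber face, 270 x 160 mm, 12 mm thick; origin at the centre of its underside on the bench top. Its x axis is the rolling direction (270 mm way), pointing roughly away from the robot; y runs along the white lines; z up. It is turned up to 0.25 rad
- line_near (a point): middle of the white line nearer to the robot (150 mm long, 3 mm wide, painted flat) on the plate's top face, 45 mm from the plate's middle; axes as the plate's, the line runs along y
- line_far (a point): middle of the like white line farther from the robot, 45 mm beyond the plate's middle, so the two lines are 90 mm apart; axes as the plate's
- roller_near: loose solid steel roller, 30 mm diameter, 100 mm long, 0.35 to 0.7 kg, lying on the plate 30 to 55 mm on the robot's side of the near line and within about 1 degree of parallel to it; origin in the middle of its axis, 15 mm above the plate's face; its y axis is the roller's axis, x and z turn as it rolls.
- roller_far: a like roller lying 30 to 55 mm beyond the far line, seen from the robot; to be rolled back towards the robot. Under a light press on top (a few N) either roller rolls without sliding, half as far as the fingertip that carries its top along; it stops within a few mm of where a slow push ends and stays there; pushed hard from behind it can jam under the finger
- roller_near_left (a point): centre of the left (+y) end face of the near roller, on its axis, 15 mm above the plate's face
- roller_near_right (a point): centre of the right (-y) end face of the near roller, on its axis, 15 mm above the plate's face
- roller_far_left (a point): centre of the left (+y) end face of the far roller, on its axis, 15 mm above the plate's face
- roller_far_right (a point): centre of the right (-y) end face of the far roller, on its axis, 15 mm above the plate's face
- mill: bystander: brown toothed shell end mill, 39 mm across, 46 mm high, standing on the bench left of the plate; origin under its middle; leave alone
- steps: bystander: dark step block, 48 x 66 x 40 mm, on the bench left of the plate; origin under its middle; leave alone
- strap: bystander: tan clamp strap with two holes, 76 x 27 x 14 mm, lying beyond the plate's far end, its nearest edge 20 mm or more from the plate; origin under its middle; leave alone
- nut: bystander: hexagon nut, 25 mm, 16 mm high, on the bench near the plate's near left corner; origin under its middle; leave alone
Not all that is in view belongs to the job. Leave any orange or turquoise look-alike of the roller_far alone.

How it is judged:
By the outcome, as a careful person would: the job done as asked, in the order asked, and still so for the second after the job is handed in, with the robot touching nothing.
It also fails if it takes over 67 s, if anything falls off the work surface, if the arm or the gripper's body presses on something with over 40 N, if the wrist force passes 120 N, or if a joint passes its speed limit or range.

## Robot

A 6-joint arm with a two-finger parallel gripper is mounted at the origin on a cart in front of the work surface, level with it; the furniture and walls round the work are solid. World frame = base frame: x ahead of the robot, y to its left, z up, the work surface at z = 0. Lengths are in m, angles in degrees, forces in N, time in s.
With the tool pointing down it reaches from about 0.4 to 0.825 m from the base axis. Payload 7 kg.
Tool frame: the origin (TCP) lies midway between the tips of the shut fingers; the grasp point (between the pads) lies 19 mm behind it; z points along the fingers, y is the line along which they close (so a half turn about z gives the same grasp; the last joint's range is limited). The gripper opens to 88 mm and grips with 3 to 60 N. Pads are 19 mm wide; open, the fingers measure 130 mm over their backs; the gripper's body (78 mm by 193 mm) begins 47 mm behind the grasp point.
Start: joints at [79.532, 20.546, 0.682, 0, -70.136, -16.507], TCP at [0.306, 0.602, 0.2] pointing down, gripper open.
Joint ranges: [-176.03, 176.03], [-82.01, 121.73], [-58.28, 71.71], [-173.87, 95.51], [-174.79, -0.11], [-173.66, 173.66]. Speed limits (degrees/s): [136.94, 136.94, 172.46, 180, 180, 180].

## Interface

Orientations are given as [roll, pitch, yaw] about the fixed x, y, z axes, in that order (R = Rz(yaw) Ry(pitch) Rx(roll)).
In Python, from plant import r gives the robot as it stands. The module is installed in compiled form; this text tells all that it offers.
- The arm moves only by the tool play_rows, never from a script. Its argument "rows" is a list of rows, each an object with "slide": the shift along the tool's x, y, z as a fraction of full scale, a list of three; "delta_rot": the turn, a rotation vector about the tool's x, y, z as a fraction of full scale, a list of three; "fingers": the opening, from -1 (shut) to 1 (fully open). In form: [{"slide": [x, y, z], "delta_rot": [rx, ry, rz], "fingers": fingers}, ...]. A call has 1 to 8 rows; each row shifts and turns the commanded pose from where the row before left it, along the tool's axes as they then stand; what a row does not reach is not made up. Full scale, the value 1, is 0.15 m for a shift and 0.08 rad for a turn. A row lasts 1/8 s, in which the tool goes at most 62.5 mm and 10.7 degrees, less where a joint would pass 70% of its speed; a pose out of reach is approached as far as the arm can. A call with a number of a shift or a turn outside -1 to 1 is refused whole. A call with a gripper value outside its range is refused whole. The fingers move at their own pace and stop on an object; "squeeze" is the grip in N (left out, the last holds). Time passes only in rows, so rows that do not move let the fingers close. It gives the time, the measured TCP pose, the force, the opening and the grip force at its end, in the units of the state.
- r.get_state(): the state, without advancing time (a new reading comes with each control period).
- r.capture(name): name is "scene" or "side" or "wrist"; returns a dict with "image" (480x640x3 uint8, blue, green, red), "fx", "fy", "cx", "cy" (pixels), "R" (3x3) and "t" (3): a world point X has camera coordinates R X + t; the wrist camera has in their place "T_tool_cam" (4x4, takes a point from camera to tool coordinates, whose origin is the TCP and whose axes are the flange's). Camera axes: x right, y down, z forward; pixel columns grow to the right and rows downward; lengths in m; the calibration is good to about 2 mm. A picture is of the moment at which its call begins: read the wrist's pose just before it. There is no depth.
- r.close_job(): hands the job in; it is judged then, once.
The state is a dict: "time_s": time; "joints": joint angles; "qd": joint speeds; "joint_torque": joint torques, N m; "tcp_pos": TCP position; "eef_rot": TCP orientation; "contact_force": force on the tool from outside, world axes, zero at the start; "moment": the same for the moment, N m; "gripper_width": finger opening in m; "gripper_force": force on a finger pad.
Only numpy, scipy, OpenCV 4.12 (cv2) and the standard library are available. Lean on these libraries where they do the work, as an engineer would, in place of code of your own. Each camera call takes 0.05 s, during which the arm holds its last target. There are 200 camera calls.

## Working session

There is one attempt and no reset: what is moved stays moved. The work goes in short steps, Python scripts to look and compute and a tool call to move; the robot and the scene stay as the last step left them, time stands still between calls to the robot, and variables do not carry over. Pictures are saved under pics/ and viewed, at most 10 in all, crops included, and the job is handed in when it is done.

Besides the shell and the picture viewer there is one more tool, called after "Call:" by a JSON object that holds its "fn" and its "kwargs". play_rows: Moves the arm, as the interface text tells. Shift numbers are shares of 0.15 m and turn numbers shares of 0.08 rad, none past 1 either way. Its arguments: {"type":"object","properties":{"rows":{"type":"array"},"squeeze":{"type":"number"}},"required":["rows"]}

```bash
mkdir -p pics; python3 - <<'E'
from plant import r
import cv2,pickle
s=r.get_state();print(s)
d={}
for n in("scene","side"):
    c=r.capture(n);d[n]=c;cv2.imwrite(f"pics/{n}0.png",c["image"]);print(n,c["fx"],c["cx"],c["cy"],c["R"],c["t"])
pickle.dump(d,open("cap0.pkl","wb"))
E
```

```text
{'time_s': 0.0, 'joints': array([ 7.95338885e+01,  2.05924484e+01,  6.34499405e-01, -1.90348655e-02,
       -7.01360009e+01, -1.65062209e+01]), 'qd': array([ 0.03195509, -0.03608014, -0.02141596, -0.07068209, -0.06013242,
       -0.01881227]), 'joint_torque': array([ 1.77774906e-03, -5.82714343e+01,  2.93049037e+01,  6.99712291e+00,
        6.75340460e-03, -1.81191276e-04]), 'tcp_pos': array([0.30595381, 0.60108845, 0.19862021]), 'eef_rot': array([ 1.79904838e+02, -9.53889140e-03, -2.69788070e+01]), 'contact_force': array([-0.29285961, -0.0055644 , -0.19624549]), 'moment': array([-0.00021108,  0.00983963, -0.02649044]), 'gripper_force': 0.0, 'gripper_width': 0.08721574002692206}
scene 554.2985354581277 319.68087123798153 241.59796465526372 [[ 0.54553371 -0.83805181  0.00788273]
 [-0.59933008 -0.39667677 -0.6953064 ]
 [ 0.58582969  0.37458872 -0.71867021]] [-0.17781058  0.37428626  0.9275031 ]
side 512.728639346364 312.27788578120027 241.28717245994392 [[ 0.84081014 -0.54097774 -0.01952947]
 [-0.33143237 -0.48593106 -0.80871725]
 [ 0.42800806  0.68645036 -0.58787329]] [-0.388229    0.25398249  1.1350168 ]
```

View pics/scene0.png

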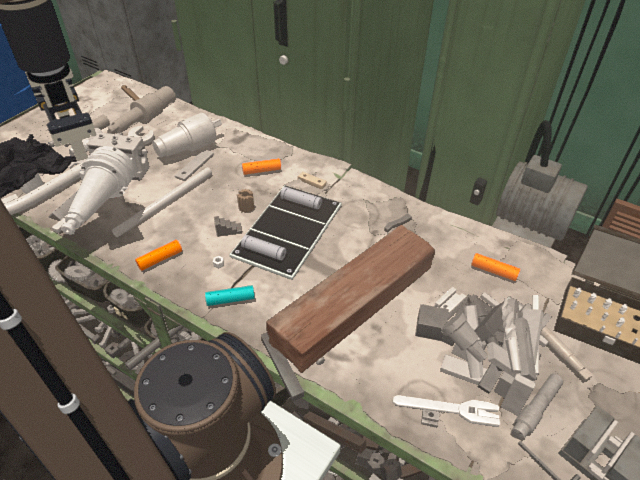

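View pics/side0.png

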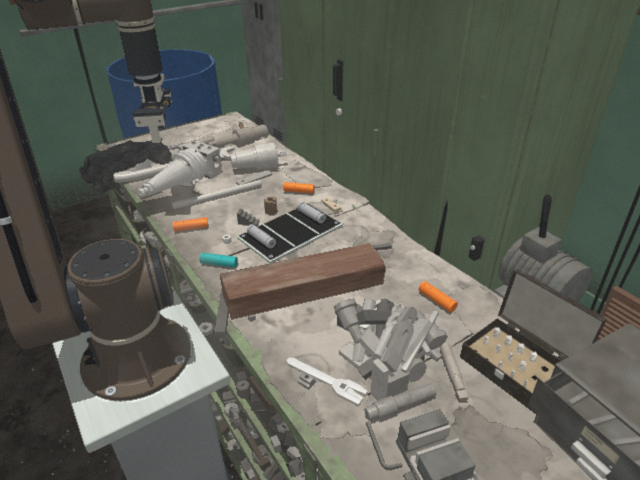

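Scene view: the plate is at about (286,231), with grey rollers near (263,248) and far (301,198). The side view shows the same layout, plate at about (291,233). I'll locate the plate roughly and then use the wrist camera for precision.

```bash
cat > h.py <<'E'
import numpy as np,cv2
from scipy.spatial.transform import Rotation as Ro
def ray(c,p,z):
    d=c["R"].T@np.array([(p[0]-c["cx"])/c["fx"],(p[1]-c["cy"])/c["fy"],1]);o=-c["R"].T@c["t"]
    return o+d*(z-o[2])/d[2]
def wcap(r):
    s=r.get_state();c=r.capture("wrist")
    T=np.eye(4);T[:3,:3]=Ro.from_euler("xyz",s["eef_rot"],degrees=True).as_matrix();T[:3,3]=s["tcp_pos"]
    W=T@c["T_tool_cam"];c["R"]=W[:3,:3].T;c["t"]=-W[:3,:3].T@W[:3,3];return c
def proj(c,X):
    p=c["R"]@X+c["t"];return np.array([c["fx"]*p[0]/p[2]+c["cx"],c["fy"]*p[1]/p[2]+c["cy"]])
E
python3 - <<'E'
from h import *;import pickle
d=pickle.load(open("cap0.pkl","rb"));c=d["scene"]
for n,p,z in[("ctr",(286,231),.012),("c1",(284,187),.012),("c2",(341,203),.012),("c3",(292,276),.012),("c4",(232,254),.012),("mill",(245,201),.02),("steps",(228,228),.02),("nut",(218,263),.01),("wood1",(425,240),.06),("wood2",(270,325),.06),("strap",(313,180),.01)]:print(n,ray(c,p,z).round(3))
from plant import r
w=wcap(r);print(w["T_tool_cam"],w["fx"],w["cx"],w["cy"])
b=cv2.resize(c["image"][150:300,190:390],None,fx=4,fy=4,interpolation=cv2.INTER_CUBIC);cv2.imwrite("pics/crop0.png",b)
E
```

```text
ctr [0.51  0.214 0.012]
c1 [0.637 0.31  0.012]
c2 [0.665 0.158 0.012]
c3 [0.405 0.123 0.012]
c4 [0.384 0.273 0.012]
mill [0.533 0.353 0.02 ]
steps [0.437 0.328 0.02 ]
nut [0.347 0.283 0.01 ]
wood1 [ 0.617 -0.085  0.06 ]
wood2 [0.249 0.063 0.06 ]
strap [0.702 0.266 0.01 ]
[[-7.03818858e-05 -9.53738500e-01 -3.00637438e-01  8.20204069e-02]
 [ 9.99999926e-01 -1.81167939e-04  3.40626099e-04 -8.33156630e-04]
 [-3.79334090e-04 -3.00637392e-01  9.53738441e-01 -1.85995248e-01]
 [ 0.00000000e+00  0.00000000e+00  0.00000000e+00  1.00000000e+00]] 420.7232221355302 321.39377596104146 225.80634762408383
```

View pics/crop0.png

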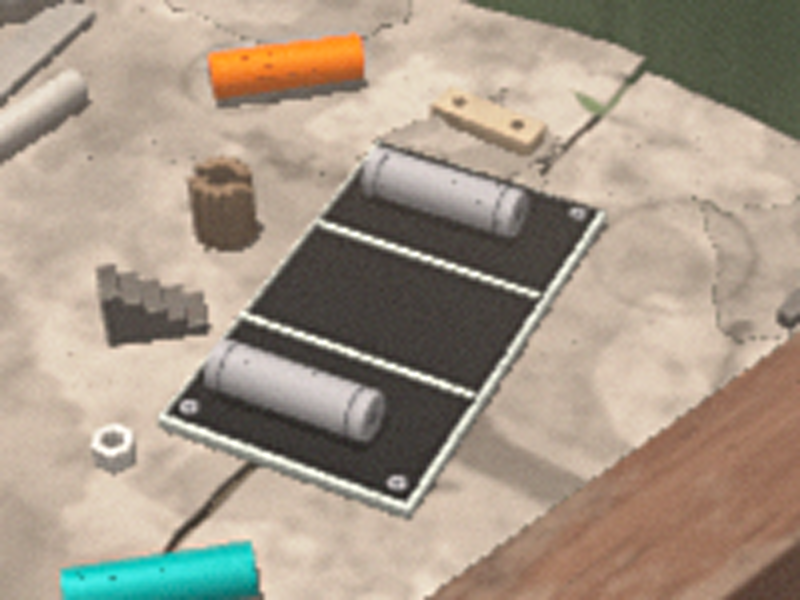

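The crop shows the near roller at about (295,390) and the far one at (445,190), both crop pixels. The lines run (240,318)-(473,393) and (320,225)-(540,293). The plate's yaw is about 9°. I'm moving over the plate now.

Call:
{"fn": "play_rows", "kwargs": {"rows": [{"slide":[0.26,0.15,0],"delta_rot":[0,0,0],"fingers":1},{"slide":[0.26,0.15,0],"delta_rot":[0,0,0],"fingers":1},{"slide":[0.26,0.15,0],"delta_rot":[0,0,0],"fingers":1},{"slide":[0.26,0.15,0],"delta_rot":[0,0,0],"fingers":1},{"slide":[0.26,0.15,0],"delta_rot":[0,0,0],"fingers":1},{"slide":[0.26,0.15,0],"delta_rot":[0,0,0],"fingers":1},{"slide":[0.26,0.15,0],"delta_rot":[0,0,0],"fingers":1},{"slide":[0.26,0.15,0],"delta_rot":[0,0,0],"fingers":1}]}}

```text
time_s: 1.15
tcp_pos: [0.5031, 0.2982, 0.1995]
eef_rot: [180.0, 0.0, -27.0]
contact_force: [0.5, 0.3, -0.3]
gripper_width: 0.0878
gripper_force: 0.0
```

Call:
{"fn": "play_rows", "kwargs": {"rows": [{"slide":[0.26,0.15,0],"delta_rot":[0,0,0],"fingers":1},{"slide":[0.26,0.15,0],"delta_rot":[0,0,-1],"fingers":1},{"slide":[0,0,0],"delta_rot":[0,0,-1],"fingers":1},{"slide":[0,0,0],"delta_rot":[0,0,-1],"fingers":1},{"slide":[0,0,0],"delta_rot":[0,0,-1],"fingers":1},{"slide":[0,0,0],"delta_rot":[0,0,-1],"fingers":1},{"slide":[0,0,0],"delta_rot":[0,0,-1],"fingers":1},{"slide":[0,0,0],"delta_rot":[0,0,-1],"fingers":1}]}}

```text
time_s: 2.15
tcp_pos: [0.5515, 0.224, 0.1993]
eef_rot: [180.0, 0.0, 5.3]
contact_force: [-0.1, -0.3, -0.1]
gripper_width: 0.0874
gripper_force: 0.0
```

Call:
{"fn": "play_rows", "kwargs": {"rows": [{"slide":[0,0,0],"delta_rot":[0,0,-0.9],"fingers":1},{"slide":[0,0,0],"delta_rot":[0,0,0],"fingers":1},{"slide":[0,0,0],"delta_rot":[0,0,0],"fingers":1}]}}

```text
time_s: 2.52
tcp_pos: [0.5516, 0.2241, 0.1994]
eef_rot: [180.0, 0.0, 9.1]
contact_force: [0.3, -0.9, 0.2]
gripper_width: 0.0875
gripper_force: 0.0
```

```bash
python3 - <<'E'
from h import *;import pickle
from plant import r
w=wcap(r);cv2.imwrite("pics/w1.png",w["image"]);pickle.dump(w,open("w1.pkl","wb"))
s=r.get_state();print(s["tcp_pos"],s["eef_rot"],s["contact_force"])
E
```

```text
[0.55163571 0.22409077 0.19949545] [1.79997440e+02 9.44127562e-03 9.16313626e+00] [ 0.36233092 -0.34675438  0.56604653]
```

View pics/w1.png

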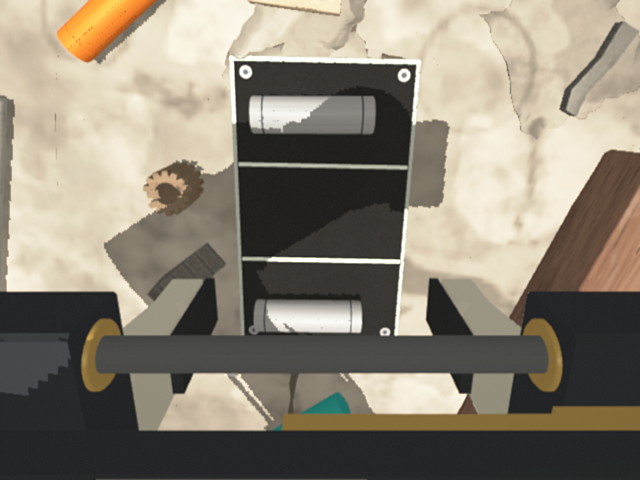

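The wrist view shows the far roller at cols 249-375, rows 95-135. The near roller is at cols 255-361, rows 299-334. The line rows are about 166 and 260, and the plate sides about 236-412. Next I'll measure these to sub-pixel.

```bash
cat > m.py <<'E'
from h import *
def edges(g,pos,lo,hi,axis,sign,thr=12):
    # strongest gradient of given sign along axis between lo,hi (subpixel)
    v=(g[lo:hi,pos-2:pos+3].mean(1) if axis==0 else g[pos-2:pos+3,lo:hi].mean(0))
    d=sign*np.gradient(v);i=int(np.argmax(d))
    if not 0<i<len(d)-1:return np.nan
    a,b,c=d[i-1:i+2];return lo+i+.5*(a-c)/(a-2*b+c)
def lines(c,rows,cols):
    g=cv2.cvtColor(c["image"],cv2.COLOR_BGR2GRAY).astype(float);out=[]
    for r0 in rows:
        P=[]
        for u in range(cols[0],cols[1],4):
            a=edges(g,u,r0-7,r0+7,0,1);b=edges(g,u,r0-7,r0+7,0,-1)
            P.append(ray(c,(u,(a+b)/2),.012)[:2])
        P=np.array(P);k=np.polyfit(P[:,1],P[:,0],1);res=P[:,0]-np.polyval(k,P[:,1])
        m=abs(res)<.002;k=np.polyfit(P[m,1],P[m,0],1);out.append((k,m.sum(),res[m].std()))
    return out
E
python3 - <<'E'
from m import *;import pickle
c=pickle.load(open("w1.pkl","rb"));g=cv2.cvtColor(c["image"],cv2.COLOR_BGR2GRAY)
L=lines(c,(165,260),(252,390));print(L)
for row in(165,167,261):print(row,g[row,228:250],g[row,394:420])
for u in(270,300,340):print(u,"far",g[88:142,u].tolist(),"near",g[292:340,u].tolist())
for row in(115,118):print(g[row,240:258],g[row,366:384])
for row in(313,325):print(g[row,245:268],g[row,352:372])
E
```

```text
[(array([-0.14030019,  0.60430516]), np.int64(35), np.float64(5.977741241152255e-05)), (array([-0.13958419,  0.51283585]), np.int64(35), np.float64(0.00011616746149867574))]
165 [221 204 145 118 112 123 148 157 150 121 115 157 168 166 164 164 163 164
 163 164 163 163] [132 131 132 132 132 128 115 110 111 112 111 110 100  79  98 146 154 145
 121 112 112 113 113 114 112 113]
167 [145 119 116 113 115 124 147 156 150 118  58  42  46  47  46  46  46  45
  47  45  46  46] [189 190 190 190 190 191 195 195 196 194 195 195 184 144 118 147 153 144
 118 111 113 113 114 115 115 115]
261 [128 128 126 125 124 124 125 123 124 130 149 158 146  96  55  52  56  55
  54  54  56  55] [255 255 255 255 255 255 229 253 255 232 171 162 168 171 176 182 189 195
 203 207 211 215 218 221 221 222]
270 far [56, 55, 53, 53, 53, 44, 41, 79, 135, 171, 182, 188, 198, 206, 214, 220, 225, 226, 227, 230, 235, 238, 239, 241, 245, 246, 244, 242, 240, 239, 239, 235, 232, 231, 229, 226, 221, 221, 214, 166, 124, 116, 117, 117, 112, 77, 41, 30, 33, 32, 36, 31, 33, 32] near [56, 54, 43, 34, 31, 31, 38, 69, 101, 118, 130, 143, 
[... 1106 characters left out ...]
 227, 228, 220, 156, 81, 52, 62, 66, 69, 68, 70]
[ 57  57  57  56  54  56  54  53  82 166 236 243 241 240 240 240 240 240] [135 134 134 135 134 135 135 136 127  90  43  30  32  32  32  33  33  33]
[ 57  55  54  54  56  58  55  53  78 158 234 239 236 236 236 236 236 237] [129 130 129 128 130 129 130 131 121  81  39  29  32  34  33  32  31  32]
[ 29  32  33  31  31  32  31  33  75 125 137 135 133 134 134 135 135 132
 112  81 103 137 178] [183 208 212 210 210 209 209 211 208 181  97  49  52  55  55  55  55  56
  57  54]
[ 27  30  32  30  31  50  70  79  99 123 128 127 128 126 127 126 129 124
 105  80 100 124 128] [239 244 242 241 241 241 242 243 241 190  93  47  55  56  56  56  57  54
  52  54]
```

```bash
cat >> m.py <<'E'
def plate(c,L,mid):
    th=-np.arctan(np.mean([k[0][0] for k in L]));
    ex=np.array([np.cos(th),np.sin(th)]);ey=np.array([-ex[1],ex[0]])
    y=mid@ey
    F=[]
    for k,_,_ in L:
        # point on line with plate-y = y
        p0=np.array([k[1],0.]);d=np.array([k[0],1.]);t=(y-p0@ey)/(d@ey);F.append(p0+d*t)
    return th,ex,ey,F
def roller(c,us,lo,hi,ends,row):
    g=cv2.cvtColor(c["image"],cv2.COLOR_BGR2GRAY).astype(float)
    P=[]
    for u in us:
        a=edges(g,u,lo-5,lo+6,0,1);b=edges(g,u,hi-5,hi+6,0,-1);P.append(ray(c,(u,(a+b)/2),.027)[:2])
    P=np.array(P);k=np.polyfit(P[:,1],P[:,0],1);res=P[:,0]-np.polyval(k,P[:,1])
    m=abs(res)<.001;k=np.polyfit(P[m,1],P[m,0],1)
    E=[ray(c,(e,row),.027)[1] for e in ends];ym=np.mean(E)
    return np.array([np.polyval(k,ym),ym]),-np.degrees(np.arctan(k[0])),abs(E[0]-E[1])/np.cos(np.arctan(k[0])),(a,b)
E
python3 - <<'E'
from m import *;import pickle
c=pickle.load(open("w1.pkl","rb"))
mid=(ray(c,(235.1,166),.012)+ray(c,(410,166),.012))[:2]/2
print(np.linalg.norm(ray(c,(235.1,166),.012)-ray(c,(410,166),.012)))
L=lines(c,(165,260),(252,390));th,ex,ey,F=plate(c,L,mid);print("yaw",np.degrees(th),F)
n=roller(c,range(270,350,5),299,332,(253.2,361.7),313);f=roller(c,range(265,365,5),95,133,(248.6,375),115)
for nm,q,l in(("near",n,F[1]),("far",f,F[0])):
    d=q[0]-l;print(nm,q,"dx",d@ex,"dy",d@ey)
E
```

```text
0.15578908610952358
yaw 7.96636175975997 [array([0.57249036, 0.22676232]), array([0.48293281, 0.21422944])]
 ** On entry to DLASCL parameter number  4 had an illegal value
 ** On entry to DLASCL parameter number  4 had an illegal value
 ** On entry to DLASCL parameter number  4 had an illegal value
 ** On entry to DLASCL parameter number  4 had an illegal value
 ** On entry to DLASCL parameter number  5 had an illegal value
 ** On entry to DLASCL parameter number  4 had an illegal valueTraceback (most recent call last):
  File "<stdin>", line 6, in <module>
  File "m.py", line 32, in roller
    P=np.array(P);k=np.polyfit(P[:,1],P[:,0],1);res=P[:,0]-np.polyval(k,P[:,1])
                    ~~~~~~~~~~^^^^^^^^^^^^^^^^^
    c, resids, rank, s = lstsq(lhs, rhs, rcond)
                         ~~~~~^^^^^^^^^^^^^^^^^
    x, resids, rank, s = _umath_linalg.lstsq(a, b, rcond,
                         ~~~~~~~~~~~~~~~~~~~^^^^^^^^^^^^^
                                             signature=signature)
                                             ^^^^^^^^^^^^^^^^^^^^
    raise LinAlgError("SVD did not converge in Linear Least Squares")
numpy.linalg.LinAlgError: SVD did not converge in Linear Least Squares
```

```bash
sed -i 's/    P=np.array(P);k=np.polyfit(P\[:,1\],P\[:,0\],1);res=P\[:,0\]-np.polyval(k,P\[:,1\])\n    m=abs(res)<.001/X/; s/P=np.array(P);k=/P=np.array(P);P=P[np.isfinite(P[:,0])];P=P[abs(P[:,0]+.14*P[:,1]-np.median(P[:,0]+.14*P[:,1]))<.003];k=/' m.py
python3 - <<'E'
from m import *;import pickle
c=pickle.load(open("w1.pkl","rb"))
mid=(ray(c,(235.1,166),.012)+ray(c,(410,166),.012))[:2]/2
L=lines(c,(165,260),(252,390));th,ex,ey,F=plate(c,L,mid)
n=roller(c,range(270,350,5),299,331,(253.2,361.7),313);f=roller(c,range(265,365,5),95,133,(248.6,375),115)
for nm,q,l in(("near",n,F[1]),("far",f,F[0])):
    d=q[0]-l;print(nm,q,"dx",d@ex,"dy",d@ey)
E
```

```text
near (array([0.43001852, 0.21886642]), np.float64(8.424411526032133), np.float64(0.10351431742474455), (np.float64(299.80357142857144), np.float64(332.17578125))) dx -0.05176100077522354 dy 0.011925705492483315
far (array([0.61508548, 0.24262119]), np.float64(9.071507692076583), np.float64(0.10422527782299874), (np.float64(95.45927601809954), np.float64(133.5074074074074))) dx 0.04438196993114747 dy 0.009802495589738804
```

Near roller: 51.8 mm short of its line and 0.46° off. Far roller: 44.4 mm beyond its line and 1.1° off. The pads are only 19 mm wide, so I'll roll in several short strokes. Both open fingertips will span the roller, which keeps it square.

Call:
{"fn": "play_rows", "kwargs": {"rows": [{"slide":[-0.213,-0.024,0],"delta_rot":[0,0,0.164],"fingers":0.14},{"slide":[-0.213,-0.024,0],"delta_rot":[0,0,0],"fingers":0.14},{"slide":[-0.213,-0.024,0],"delta_rot":[0,0,0],"fingers":0.14},{"slide":[-0.213,-0.024,0],"delta_rot":[0,0,0],"fingers":0.14},{"slide":[0,0,0.31],"delta_rot":[0,0,0],"fingers":0.14},{"slide":[0,0,0.31],"delta_rot":[0,0,0],"fingers":0.14},{"slide":[0,0,0.31],"delta_rot":[0,0,0],"fingers":0.14},{"slide":[0,0,0],"delta_rot":[0,0,0],"fingers":0.14}]}}

```text
time_s: 3.58
tcp_pos: [0.4213, 0.2171, 0.0577]
eef_rot: [179.8, 0.3, 8.4]
contact_force: [0.4, -0.5, -0.0]
gripper_width: 0.0501
gripper_force: 0.0
```

Call:
{"fn": "play_rows", "kwargs": {"rows": [{"slide":[0,0,0.04],"delta_rot":[0,0,0],"fingers":0.14},{"slide":[0,0,0.04],"delta_rot":[0,0,0],"fingers":0.14},{"slide":[0,0,0.02],"delta_rot":[0,0,0],"fingers":0.14},{"slide":[0,0,0],"delta_rot":[0,0,0],"fingers":0.14}]}}

```text
time_s: 4.08
tcp_pos: [0.4234, 0.2192, 0.0454]
eef_rot: [-180.0, -0.0, 8.5]
contact_force: [-0.1, 0.4, -0.1]
gripper_width: 0.05
gripper_force: 0.0
```

```bash
python3 - <<'E'
from h import *
from plant import r
s=r.get_state();print(s["tcp_pos"],s["eef_rot"],s["contact_force"],s["moment"],s["gripper_width"])
c=r.capture("wrist");S=r.capture("scene")["image"][190:290,200:320]
cv2.imwrite("pics/w2.png",np.hstack([cv2.resize(c["image"],(400,300)),cv2.resize(S,(360,300),interpolation=cv2.INTER_CUBIC)]))
E
```

```text
[0.42335042 0.21921113 0.04541718] [-1.79977655e+02 -2.82233209e-02  8.48080496e+00] [-0.11112882  0.3895429  -0.08597115] [-0.14750378  0.02195456  0.00458394] 0.049964667642468895
```

View pics/w2.png

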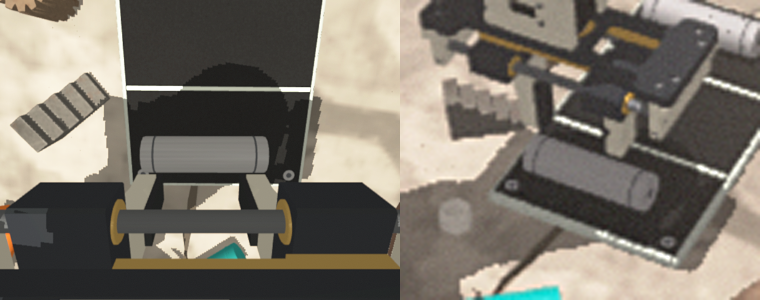

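The wrist half shows both tips at the near roller's back/top, cols about 148 and 258 against a roller span of 140-268. There's no contact yet, so I'm lowering gently.

Call:
{"fn": "play_rows", "kwargs": {"rows": [{"slide":[0,0,0.01],"delta_rot":[0,0,0],"fingers":0.14},{"slide":[0,0,0.007],"delta_rot":[0,0,0],"fingers":0.14},{"slide":[0,0,0],"delta_rot":[0,0,0],"fingers":0.14}]}}

```text
time_s: 4.55
tcp_pos: [0.4231, 0.219, 0.0424]
eef_rot: [180.0, 0.0, 8.5]
contact_force: [0.6, 0.1, 0.6]
gripper_width: 0.0501
gripper_force: 0.0
```

Call:
{"fn": "play_rows", "kwargs": {"rows": [{"slide":[0,0,0.005],"delta_rot":[0,0,0],"fingers":0.14},{"slide":[0,0,0],"delta_rot":[0,0,0],"fingers":0.14}]}}

```text
time_s: 4.8
tcp_pos: [0.4232, 0.219, 0.0417]
eef_rot: [180.0, 0.0, 8.5]
contact_force: [0.3, 0.4, -0.0]
gripper_width: 0.0496
gripper_force: 0.0
```

Call:
{"fn": "play_rows", "kwargs": {"rows": [{"slide":[0,0,0.004],"delta_rot":[0,0,0],"fingers":0.14},{"slide":[0,0,0],"delta_rot":[0,0,0],"fingers":0.14}]}}

```text
time_s: 5.05
tcp_pos: [0.4232, 0.2191, 0.0411]
eef_rot: [180.0, 0.0, 8.5]
contact_force: [-0.3, 0.7, -0.0]
gripper_width: 0.0501
gripper_force: 0.0
```

Call:
{"fn": "play_rows", "kwargs": {"rows": [{"slide":[0,0,0.004],"delta_rot":[0,0,0],"fingers":0.14},{"slide":[0,0,0],"delta_rot":[0,0,0],"fingers":0.14}]}}

```text
time_s: 5.3
tcp_pos: [0.4232, 0.2191, 0.0405]
eef_rot: [180.0, 0.0, 8.5]
contact_force: [-0.0, -0.4, -0.4]
gripper_width: 0.0501
gripper_force: 0.0
```

Call:
{"fn": "play_rows", "kwargs": {"rows": [{"slide":[0.02,0,0],"delta_rot":[0,0,0],"fingers":0.14},{"slide":[0,0,0],"delta_rot":[0,0,0],"fingers":0.14}]}}

```text
time_s: 5.55
tcp_pos: [0.4264, 0.2196, 0.0406]
eef_rot: [-180.0, -0.0, 8.5]
contact_force: [-0.4, 0.8, -0.9]
gripper_width: 0.0502
gripper_force: 0.0
```

```bash
python3 - <<'E'
from h import *
from plant import r
c=wcap(r);s=r.get_state();print(s["tcp_pos"],s["contact_force"])
im=c["image"][200:360,180:480]
cv2.imwrite("pics/w3.png",cv2.resize(im,(750,400),interpolation=cv2.INTER_CUBIC))
E
```

```text
[0.42624338 0.21953467 0.040514  ] [-0.42435931 -0.53891707 -0.33888719]
```

View pics/w3.png

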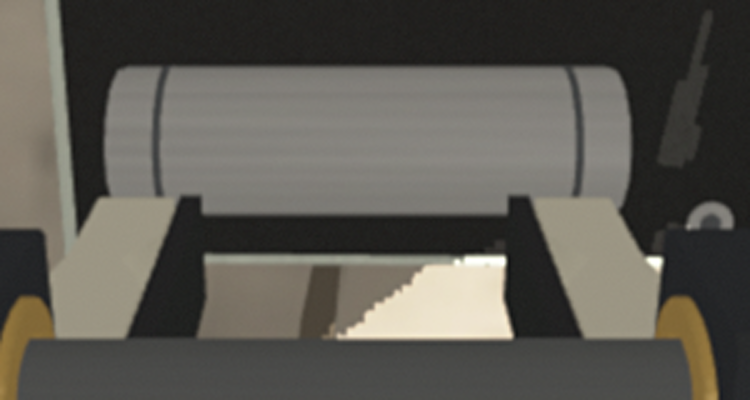

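The crop shows the roller at crop rows 66-213. The finger fronts only reach row 197, so the tips are still behind the roller's top. I'll compute that gap.

```bash
python3 - <<'E'
from m import *
from plant import r
c=wcap(r);s=r.get_state();t=s["tcp_pos"]
g=cv2.cvtColor(c["image"],cv2.COLOR_BGR2GRAY).astype(float)
ex=np.array([.9903,.1386])
for u in(270,300,330,360):
    a=edges(g,u,220,234,0,1);b=edges(g,u,278,293,0,-1)
    d=[]
    for v in(a,b):
        w=c["R"].T@np.array([(u-c["cx"])/c["fx"],(v-c["cy"])/c["fy"],1]);d.append(w/np.linalg.norm(w))
    w=d[0]+d[1];o=-c["R"].T@c["t"];P=o+w*(.027-o[2])/w[2];print(u,a,b,(P[:2]-t[:2])@ex,P)
for u in(236,418):print("tip",(ray(c,(u,278.8),t[2])-t)[:2]@ex, ray(c,(u,278.8),t[2])-t)
E
```

```text
270 225.83482142857142 285.19565217391306 0.0035962436676114677 [0.42603847 0.24639978 0.027     ]
300 225.82093023255814 285.1968325791855 0.003733283560969074 [0.42828845 0.23131235 0.027     ]
330 225.83649289099526 285.1740088105727 0.0038679214676509213 [0.43053616 0.21622378 0.027     ]
360 225.80841121495328 285.188 0.004003836957099556 [0.43278526 0.20113458 0.027     ]
tip -0.003326936471126038 [-9.07667515e-03  4.08491698e-02  6.93889390e-18]
tip -0.0025656312995778387 [ 3.85447919e-03 -4.60513856e-02  6.93889390e-18]
```

The camera scale shows that with the fingers open the tips sit about 25 mm above the TCP, which explains why nothing touched. I'll back off a few mm, then descend with a guard on force.

Call:
{"fn": "play_rows", "kwargs": {"rows": [{"slide":[-0.02,0,0.04],"delta_rot":[0,0,0],"fingers":0.14},{"slide":[0,0,0.04],"delta_rot":[0,0,0],"fingers":0.14},{"slide":[0,0,0.02],"delta_rot":[0,0,0],"fingers":0.14},{"slide":[0,0,0],"delta_rot":[0,0,0],"fingers":0.14}]}}

```text
time_s: 6.15
tcp_pos: [0.423, 0.2189, 0.0252]
eef_rot: [180.0, 0.0, 8.5]
contact_force: [0.2, -0.1, -0.5]
gripper_width: 0.0499
gripper_force: 0.0
```

Call:
{"fn": "play_rows", "kwargs": {"rows": [{"slide":[0,0,0.01],"delta_rot":[0,0,0],"fingers":0.14},{"slide":[0,0,0],"delta_rot":[0,0,0],"fingers":0.14}]}}

```text
time_s: 6.4
tcp_pos: [0.4232, 0.2191, 0.0241]
eef_rot: [-180.0, -0.0, 8.5]
contact_force: [0.1, -0.6, -0.2]
gripper_width: 0.0499
gripper_force: 0.0
```

Call:
{"fn": "play_rows", "kwargs": {"rows": [{"slide":[0,0,0.01],"delta_rot":[0,0,0],"fingers":0.14},{"slide":[0,0,0],"delta_rot":[0,0,0],"fingers":0.14}]}}

```text
time_s: 6.65
tcp_pos: [0.4232, 0.219, 0.0225]
eef_rot: [180.0, 0.0, 8.5]
contact_force: [-0.2, -0.0, -0.5]
gripper_width: 0.0496
gripper_force: 0.0
```

Call:
{"fn": "play_rows", "kwargs": {"rows": [{"slide":[0,0,0.007],"delta_rot":[0,0,0],"fingers":0.14},{"slide":[0,0,0],"delta_rot":[0,0,0],"fingers":0.14}]}}

```text
time_s: 6.9
tcp_pos: [0.4231, 0.219, 0.0214]
eef_rot: [180.0, 0.0, 8.5]
contact_force: [-0.1, -0.3, 0.2]
gripper_width: 0.0501
gripper_force: 0.0
```

Call:
{"fn": "play_rows", "kwargs": {"rows": [{"slide":[0,0,0.007],"delta_rot":[0,0,0],"fingers":0.14},{"slide":[0,0,0],"delta_rot":[0,0,0],"fingers":0.14}]}}

```text
time_s: 7.15
tcp_pos: [0.4231, 0.219, 0.0204]
eef_rot: [180.0, 0.0, 8.5]
contact_force: [0.2, -0.3, 0.0]
gripper_width: 0.0499
gripper_force: 0.0
```

Checking the roller hasn't moved and how far the tips are above it.

```bash
python3 - <<'E'
from m import *
from plant import r
c=wcap(r);t=r.get_state()["tcp_pos"]
S=r.capture("side")["image"][190:270,210:330]
cv2.imwrite("pics/w4.png",np.hstack([cv2.resize(c["image"][160:400,150:490],(425,300)),cv2.resize(S,(360,300),interpolation=cv2.INTER_CUBIC)]))
E
```

```text
(no output)
```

View pics/w4.png

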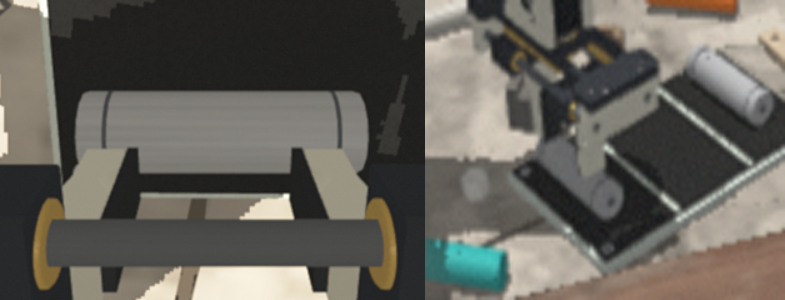

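The side view shows the tip just about at the roller top, at about (590,170), and the roller is undisturbed. Continuing down.

Call:
{"fn": "play_rows", "kwargs": {"rows": [{"slide":[0,0,0.007],"delta_rot":[0,0,0],"fingers":0.14},{"slide":[0,0,0],"delta_rot":[0,0,0],"fingers":0.14}]}}

```text
time_s: 7.5
tcp_pos: [0.4231, 0.219, 0.0193]
eef_rot: [180.0, 0.0, 8.5]
contact_force: [0.3, -0.1, 0.8]
gripper_width: 0.0501
gripper_force: 0.0
```

Call:
{"fn": "play_rows", "kwargs": {"rows": [{"slide":[0,0,0.007],"delta_rot":[0,0,0],"fingers":0.14},{"slide":[0,0,0],"delta_rot":[0,0,0],"fingers":0.14}]}}

```text
time_s: 7.75
tcp_pos: [0.4231, 0.219, 0.0182]
eef_rot: [180.0, 0.0, 8.5]
contact_force: [-0.0, 0.6, 0.2]
gripper_width: 0.0502
gripper_force: 0.0
```

Call:
{"fn": "play_rows", "kwargs": {"rows": [{"slide":[0,0,0.006],"delta_rot":[0,0,0],"fingers":0.14},{"slide":[0,0,0],"delta_rot":[0,0,0],"fingers":0.14}]}}

```text
time_s: 8.0
tcp_pos: [0.4231, 0.2191, 0.0174]
eef_rot: [180.0, 0.0, 8.5]
contact_force: [0.3, 0.1, -0.0]
gripper_width: 0.05
gripper_force: 0.0
```

Call:
{"fn": "play_rows", "kwargs": {"rows": [{"slide":[0,0,0.006],"delta_rot":[0,0,0],"fingers":0.14},{"slide":[0,0,0],"delta_rot":[0,0,0],"fingers":0.14}]}}

```text
time_s: 8.25
tcp_pos: [0.4231, 0.219, 0.0165]
eef_rot: [180.0, 0.0, 8.5]
contact_force: [-0.1, -0.2, -0.1]
gripper_width: 0.05
gripper_force: 0.0
```

Call:
{"fn": "play_rows", "kwargs": {"rows": [{"slide":[0,0,0.005],"delta_rot":[0,0,0],"fingers":0.14},{"slide":[0,0,0],"delta_rot":[0,0,0],"fingers":0.14}]}}

```text
time_s: 8.5
tcp_pos: [0.4232, 0.219, 0.0158]
eef_rot: [180.0, 0.0, 8.5]
contact_force: [1.2, 0.1, 0.6]
gripper_width: 0.0502
gripper_force: 0.0
```

Call:
{"fn": "play_rows", "kwargs": {"rows": [{"slide":[0,0,0.005],"delta_rot":[0,0,0],"fingers":0.14},{"slide":[0,0,0],"delta_rot":[0,0,0],"fingers":0.14}]}}

```text
time_s: 8.75
tcp_pos: [0.4234, 0.2192, 0.0152]
eef_rot: [-180.0, -0.0, 8.5]
contact_force: [-0.3, 1.0, 1.9]
gripper_width: 0.05
gripper_force: 0.9
```

Call:
{"fn": "play_rows", "kwargs": {"rows": [{"slide":[0,0,0.003],"delta_rot":[0,0,0],"fingers":0.14},{"slide":[0,0,0],"delta_rot":[0,0,0],"fingers":0.14}]}}

```text
time_s: 9.0
tcp_pos: [0.4236, 0.2192, 0.015]
eef_rot: [-180.0, -0.0, 8.5]
contact_force: [0.6, -1.7, 5.9]
gripper_width: 0.05
gripper_force: 2.9
```

```bash
cat > st.py <<'E'
from m import *
from plant import r
def st():
    s=[r.get_state() for _ in range(1)][0];print("t",s["time_s"],"F",s["contact_force"].round(2),"M",s["moment"].round(3),"tcp",s["tcp_pos"].round(4),s["eef_rot"].round(2));return s
# roller centre in this wrist view: search by projecting guess
def loc(c,gx,half=.03,name="",yc=.217):
    """gx: guess of axis point xy; returns refined axis line using silhouettes"""
    g=cv2.cvtColor(c["image"],cv2.COLOR_BGR2GRAY).astype(float);th=np.radians(7.97)
    ex=np.array([np.cos(th),np.sin(th)]);ey=np.array([-ex[1],ex[0]]);o=-c["R"].T@c["t"];P=[]
    for k in np.linspace(-half,half,13):
        q=np.array(gx)+k*ey;h=.027-.0
        A=proj(c,np.append(q+ex*.0135,.0335));B=proj(c,np.append(q-ex*.0125,.0353))
        u=int(round((A[0]+B[0])/2));a=edges(g,u,int(A[1])-6,int(A[1])+7,0,1);b=edges(g,u,int(B[1])-6,int(B[1])+7,0,-1)
        d=[]
        for v in(a,b):
            w=c["R"].T@np.array([(u-c["cx"])/c["fx"],(v-c["cy"])/c["fy"],1]);d.append(w/np.linalg.norm(w))
        w=d[0]+d[1];p=o+w*(.027-o[2])/w[2]
        ang=np.degrees(np.arccos(d[0]@d[1]));P.append([p[:2]@ex,p[:2]@ey,ang])
    P=np.array(P);P=P[np.isfinite(P).all(1)];m=abs(P[:,0]-np.median(P[:,0]))<.0015;P=P[m]
    k=np.polyfit(P[:,1],P[:,0],1);print(name,"n",len(P),"px %.4f"%np.polyval(k,np.array(gx)@ey),"yaw rel plate %.2f"%-np.degrees(np.arctan(k[0])),"ang %.2f"%P[:,2].mean());return k
LN=np.array([.48293281,.21422944]);LF=np.array([.57249036,.22676232]);EX=np.array([.99035,.13859])
E
python3 - <<'E'
from st import *;import pickle
st();w=pickle.load(open("w1.pkl","rb"))
print("lines px",LN@EX,LF@EX)
loc(w,(.43,.2189),name="near0");loc(w,(.6151,.2426),name="far0")
c=wcap(r);loc(c,(.43,.2189),half=.015,name="near now");
E
```

```text
t 9.0 F [ 0.61 -1.66  5.86] M [-0.618 -0.13   0.07 ] tcp [0.4236 0.2192 0.015 ] [-1.7999e+02 -4.0000e-02  8.5000e+00]
lines px 0.5079625664731 0.5983928179547999
  return _methods._mean(a, axis=axis, dtype=dtype,
  ret = ret.dtype.type(ret / rcount)
Traceback (most recent call last):
  File "st.py", line 20, in loc
    k=np.polyfit(P[:,1],P[:,0],1);print(name,"n",len(P),"px %.4f"%np.polyval(k,np.array(gx)@ey),"yaw rel plate %.2f"%-np.degrees(np.arctan(k[0])),"ang %.2f"%P[:,2].mean());return k
TypeError: expected non-empty vector for x
```

Contact is 5.9 N, shared between the fingers. First rolling stroke: 28 mm of fingertip travel, so about 14 mm of roll.

Call:
{"fn": "play_rows", "kwargs": {"rows": [{"slide":[0.02,0,0],"delta_rot":[0,0,0.007],"fingers":0.14},{"slide":[0.024,0,0],"delta_rot":[0,0,0.007],"fingers":0.14},{"slide":[0.024,0,0],"delta_rot":[0,0,0.007],"fingers":0.14},{"slide":[0.024,0,0],"delta_rot":[0,0,0.007],"fingers":0.14}]}}

```text
time_s: 9.5
tcp_pos: [0.4374, 0.2213, 0.0151]
eef_rot: [-180.0, -0.0, 8.4]
contact_force: [0.8, 0.4, 6.5]
gripper_width: 0.05
gripper_force: 2.9
```

Call:
{"fn": "play_rows", "kwargs": {"rows": [{"slide":[0.024,0,0],"delta_rot":[0,0,0.007],"fingers":0.14},{"slide":[0.024,0,0],"delta_rot":[0,0,0.007],"fingers":0.14},{"slide":[0.024,0,0],"delta_rot":[0,0,0.007],"fingers":0.14},{"slide":[0.016,0,0],"delta_rot":[0,0,0.007],"fingers":0.14},{"slide":[0,0,0],"delta_rot":[0,0,0],"fingers":0.14}]}}

```text
time_s: 10.12
tcp_pos: [0.4506, 0.2233, 0.0151]
eef_rot: [-180.0, -0.1, 8.3]
contact_force: [0.2, -1.2, 5.0]
gripper_width: 0.0499
gripper_force: 2.8
```

```bash
sed -i 's/A=proj.*$/A=proj(c,np.append(q+ex*AO[0],AO[1]));B=proj(c,np.append(q-ex*BO[0],BO[1]))/' st.py
python3 - <<'E'
s=open("st.py").read()
# exact tangent points of a cylinder seen from the camera
s=s.replace("        A=proj","        cx=(o[:2]-q)@ex;cz=o[2]-.027;D=np.hypot(cx,cz);f=np.arctan2(cz,cx);be=np.arccos(.015/D)\n        AO,BO=[(.015*np.cos(f-be),.027+.015*np.sin(f-be)),(-.015*np.cos(f+be),.027+.015*np.sin(f+be))]\n        A=proj")
open("st.py","w").write(s)
E
cat > look.py <<'E'
from st import *;import sys,pickle
st();w=pickle.load(open("w1.pkl","rb"));ey=np.array([-EX[1],EX[0]])
if "0" in sys.argv[1:]:
    loc(w,(.43,.2189),name="near0");loc(w,(.6151,.2426),name="far0")
c=wcap(r)
t=r.get_state()["tcp_pos"];print("tcp px",t[:2]@EX,"lines",LN@EX,LF@EX)
# coarse search over roller position: best silhouette angle match
cx=float(sys.argv[1]);y=float(sys.argv[2])
for d in (0,):
    loc(c,EX*(cx+d)+ey*y,half=.018,name="roller")
E
python3 look.py .4505 .1571 0
```

```text
t 10.125 F [ 0.24 -1.23  5.01] M [-0.512 -0.085  0.102] tcp [0.4506 0.2233 0.0151] [-1.7999e+02 -6.0000e-02  8.2500e+00]
near0 n 12 px 0.4564 yaw rel plate 0.36 ang 4.21
far0 n 12 px 0.6426 yaw rel plate 1.09 ang 4.79
tcp px 0.4770771769492045 lines 0.5079625664731 0.5983928179547999
roller n 13 px 0.4506 yaw rel plate 0.64 ang 8.63
```

```bash
for g in .466 .471 .476; do python3 look.py $g .1571|tail -1; done
```

```text
tcp px 0.4770428842527391 lines 0.5079625664731 0.5983928179547999
roller n 13 px 0.4702 yaw rel plate 0.47 ang 8.85
roller n 3 px 0.4745 yaw rel plate 1.67 ang 9.22
  return _methods._mean(a, axis=axis, dtype=dtype,
  ret = ret.dtype.type(ret / rcount)
Traceback (most recent call last):
  File "look.py", line 10, in <module>
    loc(c,EX*(cx+d)+ey*y,half=.018,name="roller")
    ~~~^^^^^^^^^^^^^^^^^^^^^^^^^^^^^^^^^^^^^^^^^^
  File "st.py", line 22, in loc
    k=np.polyfit(P[:,1],P[:,0],1);print(name,"n",len(P),"px %.4f"%np.polyval(k,np.array(gx)@ey),"yaw rel plate %.2f"%-np.degrees(np.arctan(k[0])),"ang %.2f"%P[:,2].mean());return k
TypeError: expected non-empty vector for x
```

Rolling without slip: 27.6 mm of finger travel gave 13.8 mm of roller travel. Next: lift, step back and do stroke 2.

Call:
{"fn": "play_rows", "kwargs": {"rows": [{"slide":[0,0,-0.02],"delta_rot":[0,0,0],"fingers":0.14},{"slide":[0,0,-0.02],"delta_rot":[0,0,0],"fingers":0.14},{"slide":[-0.046,0,0],"delta_rot":[0,0,0],"fingers":0.14},{"slide":[-0.047,0,0],"delta_rot":[0,0,0],"fingers":0.14},{"slide":[0,0,0.02],"delta_rot":[0,0,0],"fingers":0.14},{"slide":[0,0,0.014],"delta_rot":[0,0,0],"fingers":0.14},{"slide":[0,0,0.006],"delta_rot":[0,0,0],"fingers":0.14},{"slide":[0,0,0],"delta_rot":[0,0,0],"fingers":0.14}]}}

```text
time_s: 11.32
tcp_pos: [0.4368, 0.2213, 0.0151]
eef_rot: [-180.0, -0.1, 8.3]
contact_force: [-0.2, -0.6, 6.5]
gripper_width: 0.05
gripper_force: 2.9
```

```bash
python3 look.py .470 .1571
```

```text
t 11.325 F [-0.19 -0.57  6.48] M [-0.57  -0.143 -0.047] tcp [0.4368 0.2213 0.0151] [-1.80e+02 -5.00e-02  8.25e+00]
tcp px 0.4633234103164194 lines 0.5079625664731 0.5983928179547999
roller n 13 px 0.4704 yaw rel plate 0.54 ang 9.09
```

Call:
{"fn": "play_rows", "kwargs": {"rows": [{"slide":[0.02,0,0],"delta_rot":[0,0,0.011],"fingers":0.14},{"slide":[0.023,0,0],"delta_rot":[0,0,0.011],"fingers":0.14},{"slide":[0.023,0,0],"delta_rot":[0,0,0.011],"fingers":0.14},{"slide":[0.023,0,0],"delta_rot":[0,0,0.011],"fingers":0.14},{"slide":[0.023,0,0],"delta_rot":[0,0,0.011],"fingers":0.14},{"slide":[0.023,0,0],"delta_rot":[0,0,0.011],"fingers":0.14},{"slide":[0.023,0,0],"delta_rot":[0,0,0.011],"fingers":0.14},{"slide":[0.016,0,0],"delta_rot":[0,0,0],"fingers":0.14}]}}

```text
time_s: 12.38
tcp_pos: [0.4628, 0.2251, 0.0151]
eef_rot: [-180.0, -0.1, 7.9]
contact_force: [0.7, 0.1, 5.9]
gripper_width: 0.0501
gripper_force: 2.8
```

Call:
{"fn": "play_rows", "kwargs": {"rows": [{"slide":[0,0,0],"delta_rot":[0,0,0],"fingers":0.14},{"slide":[0,0,-0.02],"delta_rot":[0,0,0],"fingers":0.14},{"slide":[0,0,-0.02],"delta_rot":[0,0,0],"fingers":0.14},{"slide":[-0.045,0,0],"delta_rot":[0,0,0],"fingers":0.14},{"slide":[-0.045,0,0],"delta_rot":[0,0,0],"fingers":0.14},{"slide":[0,0,0.02],"delta_rot":[0,0,0],"fingers":0.14},{"slide":[0,0,0.014],"delta_rot":[0,0,0],"fingers":0.14},{"slide":[0,0,0.006],"delta_rot":[0,0,0],"fingers":0.14}]}}

```text
time_s: 13.38
tcp_pos: [0.4491, 0.2231, 0.0149]
eef_rot: [180.0, -0.0, 7.9]
contact_force: [-0.4, -1.7, 8.4]
gripper_width: 0.0497
gripper_force: 4.7
```

```bash
python3 look.py .483 .1571
```

```text
t 13.375 F [-0.41 -1.68  8.38] M [-0.762 -0.007 -0.016] tcp [0.4491 0.2231 0.0149] [ 1.7999e+02 -4.0000e-02  7.9100e+00]
tcp px 0.4758477485141382 lines 0.5079625664731 0.5983928179547999
roller n 13 px 0.4839 yaw rel plate 0.45 ang 9.11
```

Call:
{"fn": "play_rows", "kwargs": {"rows": [{"slide":[0.02,0,0],"delta_rot":[0,0,0.011],"fingers":0.14},{"slide":[0.023,0,0],"delta_rot":[0,0,0.011],"fingers":0.14},{"slide":[0.023,0,0],"delta_rot":[0,0,0.011],"fingers":0.14},{"slide":[0.023,0,0],"delta_rot":[0,0,0.011],"fingers":0.14},{"slide":[0.023,0,0],"delta_rot":[0,0,0.011],"fingers":0.14},{"slide":[0.023,0,0],"delta_rot":[0,0,0.011],"fingers":0.14},{"slide":[0.023,0,0],"delta_rot":[0,0,0.011],"fingers":0.14},{"slide":[0.016,0,0],"delta_rot":[0,0,0],"fingers":0.14}]}}

```text
time_s: 14.42
tcp_pos: [0.4754, 0.2269, 0.0151]
eef_rot: [-180.0, -0.1, 7.5]
contact_force: [0.4, 0.7, 5.7]
gripper_width: 0.0499
gripper_force: 2.7
```

Call:
{"fn": "play_rows", "kwargs": {"rows": [{"slide":[0,0,0],"delta_rot":[0,0,0],"fingers":0.14},{"slide":[0,0,-0.02],"delta_rot":[0,0,0],"fingers":0.14},{"slide":[0,0,-0.02],"delta_rot":[0,0,0],"fingers":0.14},{"slide":[-0.04,0,0],"delta_rot":[0,0,0],"fingers":0.14},{"slide":[-0.04,0,0],"delta_rot":[0,0,0],"fingers":0.14},{"slide":[0,0,0.02],"delta_rot":[0,0,0],"fingers":0.14},{"slide":[0,0,0.014],"delta_rot":[0,0,0],"fingers":0.14},{"slide":[0,0,0.006],"delta_rot":[0,0,0],"fingers":0.14}]}}

```text
time_s: 15.42
tcp_pos: [0.4632, 0.225, 0.015]
eef_rot: [180.0, -0.1, 7.6]
contact_force: [0.4, -2.1, 9.7]
gripper_width: 0.05
gripper_force: 4.6
```

```bash
python3 look.py .4965 .1571
```

```text
t 15.425 F [ 0.4  -2.11  9.72] M [-0.772 -0.07  -0.024] tcp [0.4632 0.225  0.015 ] [ 1.80e+02 -5.00e-02  7.56e+00]
tcp px 0.48996971305426906 lines 0.5079625664731 0.5983928179547999
roller n 10 px 0.4983 yaw rel plate 0.36 ang 9.63
```

Call:
{"fn": "play_rows", "kwargs": {"rows": [{"slide":[0.02,0,0],"delta_rot":[0,0,0],"fingers":0.14},{"slide":[0.022,0,0],"delta_rot":[0,0,0],"fingers":0.14},{"slide":[0.022,0,0],"delta_rot":[0,0,0],"fingers":0.14},{"slide":[0.022,0,0],"delta_rot":[0,0,0],"fingers":0.14},{"slide":[0.022,0,0],"delta_rot":[0,0,0],"fingers":0.14},{"slide":[0.02,0,0],"delta_rot":[0,0,0],"fingers":0.14},{"slide":[0.012,0,0],"delta_rot":[0,0,0],"fingers":0.14},{"slide":[0,0,0],"delta_rot":[0,0,0],"fingers":0.14}]}}

```text
time_s: 16.48
tcp_pos: [0.4843, 0.2281, 0.0151]
eef_rot: [-180.0, -0.1, 7.5]
contact_force: [0.6, 0.0, 4.6]
gripper_width: 0.0502
gripper_force: 2.6
```

Call:
{"fn": "play_rows", "kwargs": {"rows": [{"slide":[0,0,-0.02],"delta_rot":[0,0,0],"fingers":0.14},{"slide":[0,0,-0.1],"delta_rot":[0,0,0],"fingers":0.14},{"slide":[0,0,-0.3],"delta_rot":[0,0,0],"fingers":0.14},{"slide":[0.1,0,-0.3],"delta_rot":[0,0,0],"fingers":0.14},{"slide":[0.1,0,-0.2],"delta_rot":[0,0,0],"fingers":0.14},{"slide":[0,0,0],"delta_rot":[0,0,0],"fingers":0.14},{"slide":[0,0,0],"delta_rot":[0,0,0],"fingers":0.14}]}}

```text
time_s: 17.35
tcp_pos: [0.5125, 0.231, 0.1526]
eef_rot: [-180.0, 0.0, 7.5]
contact_force: [-0.6, -0.0, -1.2]
gripper_width: 0.0498
gripper_force: 0.0
```

```bash
python3 - <<'E'
from st import *;import pickle
st();c=wcap(r);pickle.dump(c,open("w5.pkl","wb"));cv2.imwrite("pics/w5.png",c["image"])
loc(c,(.4823,.2262),half=.04,name="near");loc(c,(.6151,.2426),half=.04,name="far")
E
```

```text
t 17.35 F [-0.57 -0.04 -1.18] M [-0.139 -0.027  0.037] tcp [0.5125 0.231  0.1526] [-1.8e+02  4.0e-02  7.5e+00]
near n 13 px 0.5082 yaw rel plate 0.53 ang 5.22
far n 13 px 0.6428 yaw rel plate 0.85 ang 5.44
```

View pics/w5.png

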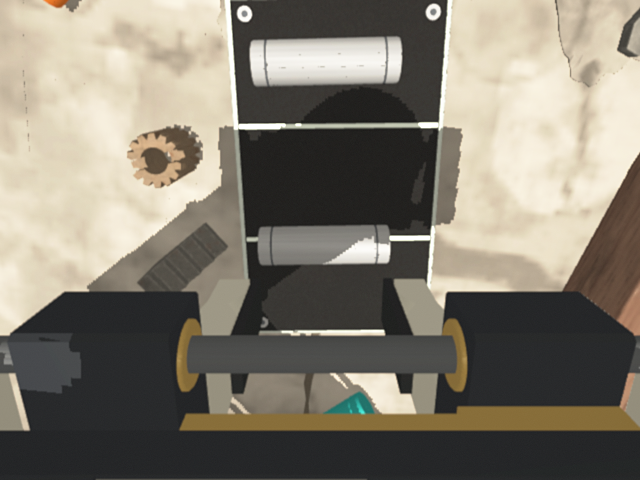

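The wrist view shows the near roller lying across the near line, with line ends visible at (250,240) and (410,238). The far roller is at rows 37-87. I'll measure the line in this same frame.

```bash
cat > chk.py <<'E'
from st import *
def chk(c,uL,uR,row,far=None):
    g=cv2.cvtColor(c["image"],cv2.COLOR_BGR2GRAY).astype(float);P=[]
    ey=np.array([-EX[1],EX[0]])
    for u in list(uL)+list(uR):
        a=edges(g,u,row-7,row+8,0,1);b=edges(g,u,row-7,row+8,0,-1);p=ray(c,(u,(a+b)/2),.012)[:2];P.append([u,a,b,p@EX,p@ey])
    P=np.array(P);print(P.round(4));return P
E
python3 - <<'E'
from chk import *;import pickle
c=pickle.load(open("w5.pkl","rb"))
chk(c,(249,252),(395,402,410,418,426),239);print(lines(c,(126,),(255,420)))
k=loc(c,(.4823,.2262),half=.04,name="near")
E
```

```text
[[2.490000e+02 2.366929e+02 2.411890e+02 5.081000e-01 2.180000e-01]
 [2.520000e+02 2.366758e+02 2.411918e+02 5.080000e-01 2.155000e-01]
 [3.950000e+02 2.350000e+02 2.406432e+02 5.080000e-01 9.800000e-02]
 [4.020000e+02 2.350061e+02 2.406356e+02 5.080000e-01 9.230000e-02]
 [4.100000e+02 2.350042e+02 2.406298e+02 5.079000e-01 8.570000e-02]
 [4.180000e+02 2.348838e+02 2.401861e+02 5.081000e-01 7.920000e-02]
 [4.260000e+02 2.348432e+02 2.401398e+02 5.081000e-01 7.260000e-02]]
[(array([-0.140229  ,  0.60440495]), np.int64(42), np.float64(7.22611276144366e-05))]
near n 13 px 0.5082 yaw rel plate 0.53 ang 5.22
```

Near roller: 0.2 mm off its line and 0.5° out, so it's done. Now the far roller, 44.3 mm to roll back, starting with the tips on its far side.

Call:
{"fn": "play_rows", "kwargs": {"rows": [{"slide":[0.245,0.004,0],"delta_rot":[0,0,0],"fingers":0.14},{"slide":[0.245,0.004,0],"delta_rot":[0,0,0],"fingers":0.14},{"slide":[0.245,0.004,0],"delta_rot":[0,0,0],"fingers":0.14},{"slide":[0,0,0.2],"delta_rot":[0,0,-0.33],"fingers":0.14},{"slide":[0,0,0.25],"delta_rot":[0,0,0],"fingers":0.14},{"slide":[0,0,0.25],"delta_rot":[0,0,0],"fingers":0.14},{"slide":[0,0,0.12],"delta_rot":[0,0,0],"fingers":0.14},{"slide":[0,0,0.04],"delta_rot":[0,0,0],"fingers":0.14}]}}

```text
time_s: 18.4
tcp_pos: [0.622, 0.2437, 0.0223]
eef_rot: [179.9, 0.1, 9.1]
contact_force: [-0.1, -0.2, -0.1]
gripper_width: 0.0505
gripper_force: 0.0
```

Call:
{"fn": "play_rows", "kwargs": {"rows": [{"slide":[0,0,0],"delta_rot":[0,0,0],"fingers":0.14},{"slide":[0,0,0],"delta_rot":[0,0,0],"fingers":0.14}]}}

```text
time_s: 18.65
tcp_pos: [0.6235, 0.2446, 0.0251]
eef_rot: [-180.0, -0.1, 9.1]
contact_force: [-0.6, 0.3, 0.3]
gripper_width: 0.0499
gripper_force: 0.0
```

```bash
python3 look.py .6427 .155
```

```text
t 18.65 F [-0.58  0.28  0.32] M [-0.01  -0.057 -0.033] tcp [0.6235 0.2446 0.0251] [-1.7995e+02 -1.2000e-01  9.0500e+00]
tcp px 0.6512640172066462 lines 0.5079625664731 0.5983928179547999
roller n 13 px 0.6424 yaw rel plate 0.96 ang 8.43
```

Call:
{"fn": "play_rows", "kwargs": {"rows": [{"slide":[-0.014,0,0.03],"delta_rot":[0,0,0],"fingers":0.14},{"slide":[0,0,0.02],"delta_rot":[0,0,0],"fingers":0.14},{"slide":[0,0,0.008],"delta_rot":[0,0,0],"fingers":0.14},{"slide":[0,0,0],"delta_rot":[0,0,0],"fingers":0.14}]}}

```text
time_s: 19.2
tcp_pos: [0.6209, 0.2438, 0.0152]
eef_rot: [180.0, -0.0, 9.0]
contact_force: [0.7, -0.2, 2.1]
gripper_width: 0.0499
gripper_force: 1.4
```

Call:
{"fn": "play_rows", "kwargs": {"rows": [{"slide":[0,0,0.004],"delta_rot":[0,0,0],"fingers":0.14},{"slide":[0,0,0],"delta_rot":[0,0,0],"fingers":0.14}]}}

```text
time_s: 19.45
tcp_pos: [0.6213, 0.2439, 0.0151]
eef_rot: [-180.0, -0.1, 9.1]
contact_force: [0.4, -1.2, 5.9]
gripper_width: 0.0505
gripper_force: 2.9
```

Call:
{"fn": "play_rows", "kwargs": {"rows": [{"slide":[0,0,0.004],"delta_rot":[0,0,0],"fingers":0.14},{"slide":[0,0,0],"delta_rot":[0,0,0],"fingers":0.14}]}}

```text
time_s: 19.7
tcp_pos: [0.6217, 0.2439, 0.0151]
eef_rot: [-180.0, -0.1, 9.1]
contact_force: [0.3, -1.2, 8.0]
gripper_width: 0.0501
gripper_force: 4.1
```

Call:
{"fn": "play_rows", "kwargs": {"rows": [{"slide":[-0.02,0,0],"delta_rot":[0,0,0.018],"fingers":0.14},{"slide":[-0.025,0,0],"delta_rot":[0,0,0.018],"fingers":0.14},{"slide":[-0.025,0,0],"delta_rot":[0,0,0.018],"fingers":0.14},{"slide":[-0.025,0,0],"delta_rot":[0,0,0.018],"fingers":0.14},{"slide":[-0.025,0,0],"delta_rot":[0,0,0.018],"fingers":0.14},{"slide":[-0.025,0,0],"delta_rot":[0,0,0.018],"fingers":0.14},{"slide":[-0.025,0,0],"delta_rot":[0,0,0.018],"fingers":0.14},{"slide":[-0.017,0,0],"delta_rot":[0,0,0],"fingers":0.14}]}}

```text
time_s: 20.7
tcp_pos: [0.5939, 0.2396, 0.0151]
eef_rot: [-180.0, -0.1, 8.5]
contact_force: [1.0, -1.9, 8.2]
gripper_width: 0.05
gripper_force: 3.9
```

Call:
{"fn": "play_rows", "kwargs": {"rows": [{"slide":[0,0,0],"delta_rot":[0,0,0],"fingers":0.14},{"slide":[0,0,-0.02],"delta_rot":[0,0,0],"fingers":0.14},{"slide":[0,0,-0.02],"delta_rot":[0,0,0],"fingers":0.14},{"slide":[0.047,0,0],"delta_rot":[0,0,0],"fingers":0.14},{"slide":[0.046,0,0],"delta_rot":[0,0,0],"fingers":0.14},{"slide":[0,0,0.02],"delta_rot":[0,0,0],"fingers":0.14},{"slide":[0,0,0.014],"delta_rot":[0,0,0],"fingers":0.14},{"slide":[0,0,0.006],"delta_rot":[0,0,0],"fingers":0.14}]}}

```text
time_s: 21.7
tcp_pos: [0.6078, 0.2417, 0.015]
eef_rot: [180.0, -0.1, 8.5]
contact_force: [-0.5, -1.7, 11.0]
gripper_width: 0.0502
gripper_force: 5.9
```

```bash
python3 look.py .6285 .155
```

```text
t 21.7 F [-0.48 -1.73 11.04] M [-0.811  0.08  -0.01 ] tcp [0.6078 0.2417 0.015 ] [ 1.8e+02 -1.3e-01  8.5e+00]
tcp px 0.6354689700239294 lines 0.5079625664731 0.5983928179547999
roller n 13 px 0.6293 yaw rel plate 0.88 ang 8.86
```

Call:
{"fn": "play_rows", "kwargs": {"rows": [{"slide":[-0.02,0,-0.002],"delta_rot":[0,0,0.018],"fingers":0.14},{"slide":[-0.024,0,0],"delta_rot":[0,0,0.018],"fingers":0.14},{"slide":[-0.024,0,0],"delta_rot":[0,0,0.018],"fingers":0.14},{"slide":[-0.024,0,0],"delta_rot":[0,0,0.018],"fingers":0.14},{"slide":[-0.024,0,0],"delta_rot":[0,0,0.018],"fingers":0.14},{"slide":[-0.024,0,0],"delta_rot":[0,0,0.018],"fingers":0.14},{"slide":[-0.024,0,0],"delta_rot":[0,0,0.018],"fingers":0.14},{"slide":[-0.016,0,0],"delta_rot":[0,0,0],"fingers":0.14}]}}

```text
time_s: 22.75
tcp_pos: [0.5806, 0.2376, 0.0151]
eef_rot: [180.0, -0.1, 7.9]
contact_force: [1.2, -1.5, 6.8]
gripper_width: 0.0499
gripper_force: 3.5
```

Call:
{"fn": "play_rows", "kwargs": {"rows": [{"slide":[0,0,0],"delta_rot":[0,0,0],"fingers":0.14},{"slide":[0,0,-0.02],"delta_rot":[0,0,0],"fingers":0.14},{"slide":[0,0,-0.02],"delta_rot":[0,0,0],"fingers":0.14},{"slide":[0.048,0,0],"delta_rot":[0,0,0],"fingers":0.14},{"slide":[0.047,0,0],"delta_rot":[0,0,0],"fingers":0.14},{"slide":[0,0,0.02],"delta_rot":[0,0,0],"fingers":0.14},{"slide":[0,0,0.014],"delta_rot":[0,0,0],"fingers":0.14},{"slide":[0,0,0.006],"delta_rot":[0,0,0],"fingers":0.14}]}}

```text
time_s: 23.75
tcp_pos: [0.5949, 0.2397, 0.015]
eef_rot: [180.0, -0.1, 7.9]
contact_force: [0.1, -2.4, 10.3]
gripper_width: 0.05
gripper_force: 5.4
```

```bash
python3 look.py .6147 .155
```

```text
t 23.75 F [ 0.05 -2.37 10.3 ] M [-0.78   0.117 -0.04 ] tcp [0.5949 0.2397 0.015 ] [ 1.7999e+02 -1.0000e-01  7.9200e+00]
tcp px 0.6224680418315439 lines 0.5079625664731 0.5983928179547999
roller n 13 px 0.6158 yaw rel plate 0.91 ang 8.87
```

Call:
{"fn": "play_rows", "kwargs": {"rows": [{"slide":[-0.02,0,-0.002],"delta_rot":[0,0,0],"fingers":0.14},{"slide":[-0.025,0,0],"delta_rot":[0,0,0],"fingers":0.14},{"slide":[-0.025,0,0],"delta_rot":[0,0,0],"fingers":0.14},{"slide":[-0.025,0,0],"delta_rot":[0,0,0],"fingers":0.14},{"slide":[-0.025,0,0],"delta_rot":[0,0,0],"fingers":0.14},{"slide":[-0.025,0,0],"delta_rot":[0,0,0],"fingers":0.14},{"slide":[-0.025,0,0],"delta_rot":[0,0,0],"fingers":0.14},{"slide":[-0.015,0,0],"delta_rot":[0,0,0],"fingers":0.14}]}}

```text
time_s: 24.8
tcp_pos: [0.5669, 0.2354, 0.0151]
eef_rot: [180.0, -0.1, 7.9]
contact_force: [0.7, -3.3, 5.9]
gripper_width: 0.0499
gripper_force: 3.0
```

Call:
{"fn": "play_rows", "kwargs": {"rows": [{"slide":[0,0,0],"delta_rot":[0,0,0],"fingers":0.14},{"slide":[0,0,-0.02],"delta_rot":[0,0,0],"fingers":0.14},{"slide":[0,0,-0.1],"delta_rot":[0,0,0],"fingers":0.14},{"slide":[0,0,-0.3],"delta_rot":[0,0,0],"fingers":0.14},{"slide":[0,0,-0.3],"delta_rot":[0,0,0],"fingers":0.14},{"slide":[0,0,-0.2],"delta_rot":[0,0,0],"fingers":0.14},{"slide":[0,0,0],"delta_rot":[0,0,0],"fingers":0.14},{"slide":[0,0,0],"delta_rot":[0,0,0],"fingers":0.14}]}}

```text
time_s: 25.8
tcp_pos: [0.5661, 0.2358, 0.1524]
eef_rot: [-180.0, 0.0, 7.9]
contact_force: [0.6, -0.4, -0.9]
gripper_width: 0.0501
gripper_force: 0.0
```

```bash
python3 - <<'E'
from st import *;import pickle
s=st();c=wcap(r);pickle.dump(c,open("w6.pkl","wb"));cv2.imwrite("pics/w6.png",c["image"])
ey=np.array([-EX[1],EX[0]]);print("tcp px",s["tcp_pos"][:2]@EX)
for g in(.599,.602,.605):loc(c,EX*g+ey*.155,half=.04,name="far")
E
```

```text
t 25.8 F [ 0.63 -0.44 -0.91] M [-0.095  0.042 -0.031] tcp [0.5661 0.2358 0.1524] [-1.7998e+02  1.0000e-02  7.8700e+00]
tcp px 0.5933201592304638
far n 13 px 0.6016 yaw rel plate 0.82 ang 5.36
far n 13 px 0.6016 yaw rel plate 0.83 ang 5.36
far n 5 px 0.6014 yaw rel plate 1.03 ang 5.36
```

View pics/w6.png

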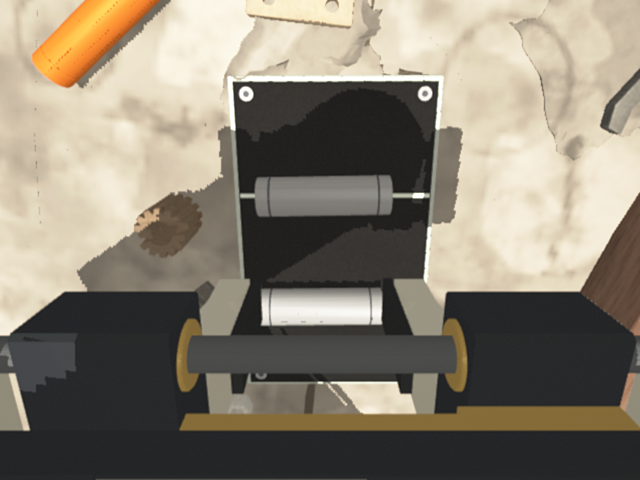

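The far roller is at rows 176-216, just beyond its line at row 195, with 3.2 mm left to roll. One last short stroke of 6.4 mm of fingertip travel.

Call:
{"fn": "play_rows", "kwargs": {"rows": [{"slide":[0.075,0,0.1],"delta_rot":[0,0,0],"fingers":0.14},{"slide":[0,0,0.25],"delta_rot":[0,0,0],"fingers":0.14},{"slide":[0,0,0.25],"delta_rot":[0,0,0],"fingers":0.14},{"slide":[0,0,0.2],"delta_rot":[0,0,0],"fingers":0.14},{"slide":[0,0,0.06],"delta_rot":[0,0,0],"fingers":0.14},{"slide":[0,0,0.02],"delta_rot":[0,0,0],"fingers":0.14},{"slide":[0,0,0],"delta_rot":[0,0,0],"fingers":0.14}]}}

```text
time_s: 26.72
tcp_pos: [0.5783, 0.2377, 0.0209]
eef_rot: [-180.0, -0.1, 7.9]
contact_force: [-0.2, -0.4, 0.4]
gripper_width: 0.0502
gripper_force: 0.0
```

Call:
{"fn": "play_rows", "kwargs": {"rows": [{"slide":[0,0,0.02],"delta_rot":[0,0,0],"fingers":0.14},{"slide":[0,0,0.015],"delta_rot":[0,0,0],"fingers":0.14},{"slide":[0,0,0.004],"delta_rot":[0,0,0],"fingers":0.14},{"slide":[0,0,0],"delta_rot":[0,0,0],"fingers":0.14}]}}

```text
time_s: 27.22
tcp_pos: [0.5782, 0.2377, 0.0152]
eef_rot: [-180.0, -0.1, 7.9]
contact_force: [0.8, 0.0, 5.2]
gripper_width: 0.0496
gripper_force: 2.3
```

Call:
{"fn": "play_rows", "kwargs": {"rows": [{"slide":[-0.01,0,0],"delta_rot":[0,0,0],"fingers":0.14},{"slide":[-0.014,0,0],"delta_rot":[0,0,0],"fingers":0.14},{"slide":[-0.012,0,0],"delta_rot":[0,0,0],"fingers":0.14},{"slide":[-0.006,0,0],"delta_rot":[0,0,0],"fingers":0.14},{"slide":[0,0,0],"delta_rot":[0,0,0],"fingers":0.14},{"slide":[0,0,0],"delta_rot":[0,0,0],"fingers":0.14}]}}

```text
time_s: 27.98
tcp_pos: [0.5718, 0.2367, 0.0151]
eef_rot: [-180.0, -0.1, 7.9]
contact_force: [0.1, -0.4, 6.4]
gripper_width: 0.05
gripper_force: 3.0
```

Call:
{"fn": "play_rows", "kwargs": {"rows": [{"slide":[0,0,-0.02],"delta_rot":[0,0,0],"fingers":0.14},{"slide":[0,0,-0.1],"delta_rot":[0,0,0],"fingers":0.14},{"slide":[0,0,-0.3],"delta_rot":[0,0,0],"fingers":0.14},{"slide":[0,0,-0.3],"delta_rot":[0,0,0],"fingers":0.14},{"slide":[0,0,-0.3],"delta_rot":[0,0,0],"fingers":0.14},{"slide":[0,0,-0.2],"delta_rot":[0,0,0],"fingers":0.14},{"slide":[0,0,0],"delta_rot":[0,0,0],"fingers":0.14},{"slide":[0,0,0],"delta_rot":[0,0,0],"fingers":0.14}]}}

```text
time_s: 28.98
tcp_pos: [0.5709, 0.2364, 0.1974]
eef_rot: [-180.0, 0.0, 7.9]
contact_force: [-0.4, 0.5, -0.7]
gripper_width: 0.0498
gripper_force: 0.0
```

```bash
python3 - <<'E'
from chk import *;import pickle
s=st();c=wcap(r);pickle.dump(c,open("w7.pkl","wb"));cv2.imwrite("pics/w7.png",c["image"])
ey=np.array([-EX[1],EX[0]])
loc(c,EX*.5985+ey*.155,half=.04,name="far");loc(c,EX*.5082+ey*.1571,half=.03,name="near")
for l in(.5984,.508):
    for y in(.145-.069,.145+.068):print(proj(c,np.append(EX*l+ey*y,.012)))
E
```

```text
t 28.975 F [-0.43  0.53 -0.73] M [-0.016 -0.004 -0.034] tcp [0.5709 0.2364 0.1974] [-1.7999e+02  3.0000e-02  7.8700e+00]
far n 13 px 0.5985 yaw rel plate 0.93 ang 4.75
near n 13 px 0.5081 yaw rel plate 0.74 ang 4.34
[409.57270847 188.54471644]
[257.46275684 188.80355589]
[403.81997099 280.33780087]
[261.90987069 280.56621119]
```

View pics/w7.png

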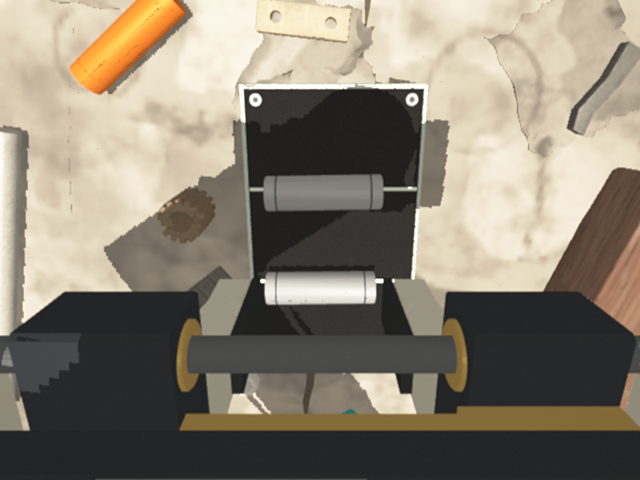

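The final view shows both rollers lying across their lines: far at (323,193), near at (320,287). Both axes measure within about 0.2 mm of their lines and under 1° out of parallel. The robot is clear, so I'm handing in.

```bash
python3 -c "
from plant import r
print(r.close_job())"
```

```text
the job is handed in; nothing more can be done
None
```

I rolled both rollers onto their lines, near one first, and handed the job in at about 29 s: each axis measured within about 0.2 mm of its line and under 1° from parallel, but each roller still sits about 10–12 mm left of its line's middle, as it started, because rolling cannot shift it lengthwise.

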